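# Set the table hob to keep warm

## Robot

A 6-joint arm with a two-finger parallel gripper is mounted at the origin on a cart in front of the work surface, level with it; the furniture and walls round the work are solid. World frame = base frame: x ahead of the robot, y to its left, z up, the work surface at z = 0. Lengths are in m, angles in rad, forces in N, time in s.
With the tool pointing down it reaches from about 0.325 to 0.925 m from the base axis. Payload 3.1 kg.
Tool frame: the origin (TCP) lies midway between the tips of the shut fingers; the grasp point (between the pads) lies hold_point_z behind it (hold_point_z is the distance from the TCP to the grasp point, in m); z points along the fingers, y is the line along which they close (so a half turn about z gives the same grasp; the last joint's range is limited). The gripper opens to 85 mm and grips with 20 to 120 N. Pads are 22 mm wide; open, the fingers measure 114 mm over their backs; the gripper's body (76 mm by 85 mm) begins 54 mm behind the grasp point. The pads swing forward as they close: fully open they stand 13 mm farther back than shut.
Start: joints at [-1.32, 0.217, 1.613, -0, 1.311, -0.112], TCP at [0.222, -0.584, 0.231] pointing down, gripper open.
Joint ranges: [-2.75, 2.75], [-0.78, 2.1], [0.31, 2.55], [-1.13, 4.27], [0.13, 2.63], [-2.58, 2.58]. Speed limits (rad/s): [2.79, 2.79, 3.14, 3.14, 3.14, 3.14].

## Interface

Orientations are given as a rotation vector (axis times angle).
In Python, from cell import * gives the robot as it stands.
- The arm moves only by the shell command python3 -m handwheel 'ROWS'. ROWS is JSON, a list of rows, each a list of 5 numbers: the shift along the world's x, y, z in units of 40 mm (1.0 is 40 mm), then the turn about the world's z in units of 5 degrees (1.0 is 5 degrees), then the finger opening in mm, from 0 to 85.4. In form: [[tx, ty, tz, roll, fingers], ...]. A call has 1 to 10 rows; each row shifts and turns the commanded pose from where the row before left it; what a row does not reach is not made up. A row lasts 1/12 s, in which the tool goes at most 41.7 mm and 7.16 degrees, less where a joint would pass 70% of its speed; a pose out of reach is approached as far as the arm can. A call is refused whole if a number of a shift passes 1 or a number of a turn 1, either way. A call with a gripper value outside its range is refused whole. The fingers move at their own pace and stop on an object; the grip force is fixed at half the most. Time passes only in rows, so rows that do not move let the fingers close. It gives the time, the measured TCP pose, the force, the opening and the grip force at its end, in the units of the state.
- get_state(): the state, without advancing time (a new reading comes with each control period).
- read_camera(name): name is "scene" or "top" or "wrist"; returns (picture, depth): 400x640x3 uint8, red, green, blue; 400x640 float32, m along the optical axis (not along the pixel's ray), 0 where there is no reading.
- camera_model(name): a dict with "vfov" (degrees; the focal length in pixels is half the picture's height over the tangent of half this angle, whatever the lens; pixels are square), "cx", "cy" (the principal point, pixels), "R" (3x3) and "t" (3): a world point X has camera coordinates R X + t. Camera axes: x right, y down, z forward; pixel columns grow to the right and rows downward; lengths in m; the calibration is good to about 2 mm. A picture is of the moment at which its call begins: read the wrist's pose just before it. camera_model takes no time and is no camera call; for the wrist camera it gives the pose at the moment of the call.
- finish_job(): hands the job in; it is judged then, once.
The state is a dict: "time": time; "q": joint angles; "joint_vel": joint speeds; "effort": joint torques, N m; "tcp_pos": TCP position; "ee_rot": TCP orientation; "ft_force": force on the tool from outside, world axes, zero at the start; "ft_torque": the same for the moment, N m; "gripper_width": finger opening in m; "grip_force": force on a finger pad.
Only numpy, scipy, OpenCV 4.12 (cv2) and the standard library are available. Lean on these libraries where they do the work, as an engineer would, in place of code of your own. Each camera call takes 0.05 s, during which the arm holds its last target. There are 200 camera calls.

## Task

Switch on the small white table hob by pressing its round power button all the way down with a fingertip and letting it come back up; then, with a fingertip on the big knurled black dial, turn the dial clockwise by friction until its white line clicks into the setting with the long bar mark (keep warm), and take the hand away so that the dial stays there. Grasp and lift nothing, and leave the jar on the hot plate and the small things round the hob where they stand.

Things in the scene. Friction and masses are not known exactly. Their poses are not given: they have to be found in the camera images.
- hob: White table hob, fixed, 190 x 320 mm from above, deck 54 mm above the worktop. Origin: centre of its underside; x to its back (away from the robot at yaw 0), y to its left, z up. Round dark hot plate (154 mm across, top 64 mm up) 68 mm left of its centre. Dial and button lie 88 mm right of its centre: dial axis 26 mm to the back, button 66 mm to the front
- dial_top (a point): Centre of the dial's top face, on its upright axis, 70 mm above the worktop. The dial is a black disc 92 mm across, 12 mm high, fine ribs round its edge, too wide for most grippers, 8 mm proud of the white bezel round it (128 mm across). Its top is flat: a fingertip pressed on it 25 to 40 mm from the axis and drawn round the axis carries it round by friction.
- dial_float (a joint): How far the dial is pressed down, in m: it floats on a spring, gives at about 3 N, sinks 1 mm for each further 1.5 N to a stop at 0.004 (about 9 N) and comes up again when released. Pressed 0.002 to 0.0035 down, a fingertip turns it without slipping.
- dial_line (a point): Outer end of the white line on the dial's top face, 44 mm from the axis; it turns with the dial and shows where the dial points.
- dial (a joint): Angle of the dial in rad, growing clockwise from above; 0 when its white line points at the long bar mark (straight to the hob's back). Click stops every 0.524 rad (30 degrees), from -1.571 to 1.047: released, it snaps to the nearest. Turning it over a click takes about 0.03 N m. End stops -1.78 and 1.25. It starts one to three clicks counter-clockwise of the bar mark.
- bar_mark (a point): Centre of the long black bar mark (13 x 6 mm, radial) on the bezel, 55 mm from the dial's axis towards the hob's back: the keep-warm setting. The other settings are marked by small round dots.
- power_top (a point): Centre of the top of the round black power button (26 mm across, in a steel collar), straight in front of the dial, 92 mm from its axis.
- power (a joint): How far the power button is pressed, in m: 0 up, 0.006 fully down (about 5 N); a spring brings it up again when released.
- jar_warm: Glass jar, 80 mm across, 133 mm high, standing loose on the hot plate and keeping warm. Origin: centre of its underside.
- jar_warm_cap: Grey zinc cap, 78 mm across, 24 mm high, resting loose on the jar; with it the jar's top is about 0.20 m above the worktop. Origin: centre of its underside.
- thyme: Small glass spice jar, 42 mm across, 96 mm high, loose on the worktop just right of the hob. Origin: centre of its underside.
- shaker: Salt shaker, 44 mm across, 90 mm high, loose on the worktop just right of the hob, behind the spice jar. Origin: centre of its underside.
- tin: Candle stub in a tin, 55 mm across, 20 mm high, loose on the worktop left of the hob, near its front edge. Origin: centre of its underside.
- stamp: Turned wooden butter stamp, 60 mm across, 66 mm high, loose on the worktop left of the hob. Origin: centre of its underside.
Mind the look-alikes: they are no part of the job. Leave any yellow look-alike of the stamp alone.

How it is judged:
By the outcome, as a careful person would: the job done as asked, in the order asked, and still so for the second after the job is handed in, with the robot touching nothing.
It also fails if it takes over 42 s, if anything falls off the work surface, if the arm or the gripper's body presses on something with over 40 N, if the wrist force passes 120 N, or if a joint passes its speed limit or range.

## Working session

There is one attempt and no reset: what is moved stays moved. The work goes in short steps, Python scripts to look and compute and a shell command to move; the robot and the scene stay as the last step left them, time stands still between calls to the robot, and variables do not carry over. Pictures are saved under pics/ and viewed, at most 10 in all, crops included, and the job is handed in when it is done.

```bash
mkdir -p pics
cat > h.py <<'E'
from cell import *
import numpy as np, cv2
def f(m): return 200/np.tan(np.radians(m["vfov"])/2)
def px2z(m,u,v,z):
    R=np.array(m["R"]);t=np.array(m["t"]);c=-R.T@t
    d=R.T@np.array([(u-m["cx"])/f(m),(v-m["cy"])/f(m),1]);return c+d*(z-c[2])/d[2]
def proj(m,X):
    p=np.array(m["R"])@np.array(X)+np.array(m["t"]);return p[:2]/p[2]*f(m)+[m["cx"],m["cy"]]
E
python3 - <<'E'
from h import *
s=get_state();print(s)
for n in("top","scene"):
    p,d=read_camera(n);m=camera_model(n);cv2.imwrite(f"pics/{n}.png",p[:,:,::-1]);np.savez(n,p=p,d=d);print(n,m)
E
```

```text
{'time': 0.0, 'q': array([-1.32018713e+00,  2.17769911e-01,  1.61492241e+00, -9.62275736e-06,
        1.31130928e+00, -1.12195256e-01]), 'joint_vel': array([-0.0018005 , -0.00023987, -0.0003225 ,  0.00032007,  0.00057267,
        0.00052289]), 'effort': array([-1.79625145e-03, -3.96852064e+01, -3.03853405e+01, -1.76162898e-04,
        9.55921831e-03,  5.47299976e-06]), 'tcp_pos': array([ 0.22162848, -0.58351362,  0.22996463]), 'ee_rot': array([-3.08768059e+00, -5.66341884e-01,  2.76025427e-04]), 'ft_force': array([-0.87669109,  0.2989744 ,  0.4025314 ]), 'ft_torque': array([ 0.003437  , -0.02580154,  0.01021   ]), 'grip_force': 0.0, 'gripper_width': 0.08531104487036346}
top {'vfov': 45.350071966312505, 'cx': 319.0857169567791, 'cy': 206.58336850596606, 'R': array([[ 0.00207714, -0.99976708, -0.02148192],
       [-0.98412973,  0.00176802, -0.17744166],
       [ 0.17743831,  0.02150957, -0.98389684]]), 't': array([-0.12176612,  0.55865448,  1.04239354])}
scene {'vfov': 51.18770875382704, 'cx': 313.73691839610245, 'cy': 197.0188015083046, 'R': array([[-0.8899195 , -0.45610299, -0.00365292],
       [-0.32075975,  0.63149997, -0.70591853],
       [ 0.32427837, -0.62703896, -0.70828362]]), 't': array([0.44026307, 0.34926662, 1.00041474])}
```

View pics/top.png

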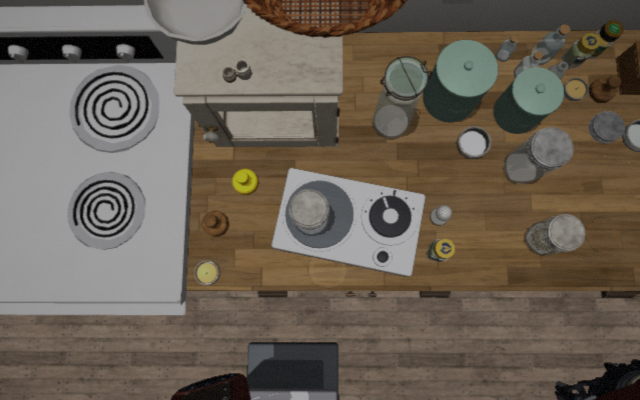

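View pics/scene.png

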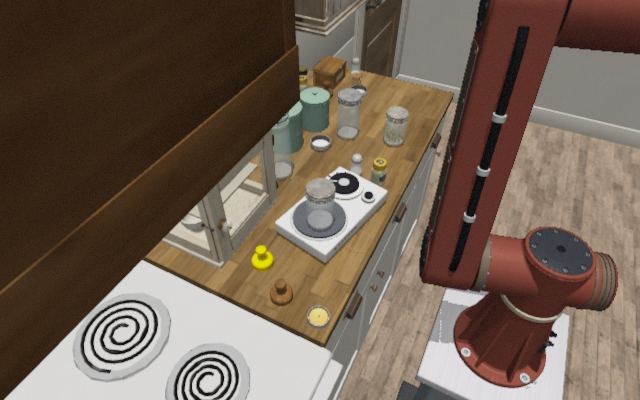

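The top view shows the hob, with the dial near (390,215), the button near (383,257), thyme at (444,250) and the shaker at (441,215). Things that could be mistaken for them are the hot plate (320,215), the stove knobs (15–125,50), and the dark jar lids. By the description, the disc at (390,215) is the dial and the one at (383,257) is the button. I'll check that in a crop.

Run:
```python
from h import *
p=np.load("top.npz")["p"];m=camera_model("top")
cv2.imwrite("pics/crop.png",cv2.resize(p[170:280,345:465,::-1],None,fx=5,fy=5,interpolation=cv2.INTER_CUBIC))
a=px2z(m,390,215.5,.07);b=px2z(m,383,257,.06);print(a,b,np.linalg.norm(a-b),np.linalg.norm(a[:2]),np.linalg.norm(b[:2]))
```

```text
[ 0.534433   -0.27959817  0.07      ] [ 0.44332276 -0.26323652  0.06      ] 0.09310627310976642 0.6031531854036554 0.5155856296302525
```

View pics/crop.png

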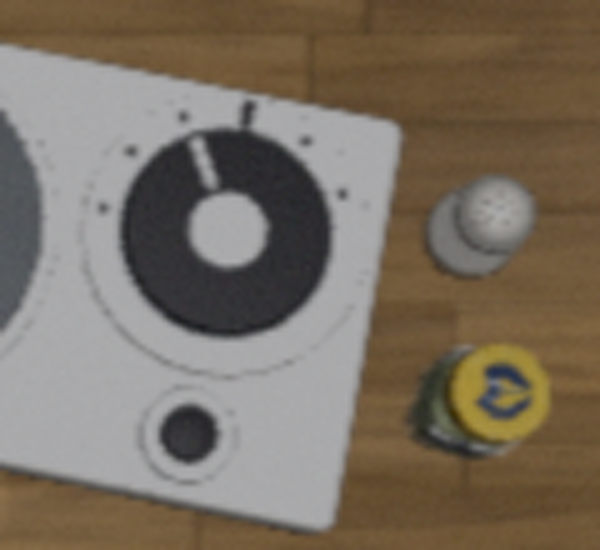

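The crop shows the dial centre at full-frame (390.6,216.4), the bar mark at +10° and the white line at −19° in the picture. That puts the dial one click counter-clockwise of the bar. The button is at (382.6,256.8). Its distance to the dial is 93 mm, against 92 mm given. Next I go above the button with the fingers shut.

```bash
python3 -m handwheel '[[0.55,0.8,0,0,0],[0.55,0.8,0,0,0],[0.55,0.8,0,0,0],[0.55,0.8,0,0,0],[0.55,0.8,0,0,0],[0.55,0.8,0,0,0],[0.55,0.8,0,0,0],[0.55,0.8,0,0,0],[0.55,0.8,0,0,0],[0.55,0.8,0,0,0]]'; python3 -m handwheel '[[0,0,-0.8,0,0],[0,0,-0.8,0,0],[0,0,0,0,0],[0,0,0,0,0]]'
python3 - <<'E'
from h import *
s=get_state();m=camera_model("wrist");p,d=read_camera("wrist");np.savez("w1",p=p,d=d)
cv2.imwrite("pics/w1.png",p[:,:,::-1]);print(s["tcp_pos"],s["ee_rot"],s["q"],s["ft_force"],m)
print(proj(m,s["tcp_pos"]),proj(m,[.4435,-.2623,.06]),proj(m,[.534,-.28,.07]))
E
```

```text
time: 0.93
tcp_pos: [0.4422, -0.2623, 0.2309]
ee_rot: [-3.09, -0.566, 0.001]
ft_force: [0.5, -0.6, 0.3]
gripper_width: 0.0002
grip_force: 0.0
time: 1.27
tcp_pos: [0.44, -0.2627, 0.165]
ee_rot: [-3.085, -0.567, 0.007]
ft_force: [0.1, -0.2, 0.1]
gripper_width: 0.0001
grip_force: 0.0
[ 0.44004383 -0.26268126  0.16499894] [-3.08524911 -0.56652115  0.00661533] [-6.75142756e-01  5.00602082e-02  1.93119243e+00 -8.00141613e-05
  1.16669551e+00  5.32486223e-01] [ 0.08253713 -0.17757778  0.11878629] {'vfov': 66.01645501611377, 'cx': 320.34526977190603, 'cy': 202.5887371953811, 'R': array([[ 0.35488219, -0.93489658, -0.00519771],
       [-0.89984592, -0.34307491,  0.26940107],
       [-0.25364534, -0.09092851, -0.96301404]]), 't': array([-0.40185469,  0.28873134,  0.4026649 ])}
[318.43380175 256.51275461] [320.88242266 197.54518271] [387.39576139  97.53300232]
```

View pics/w1.png

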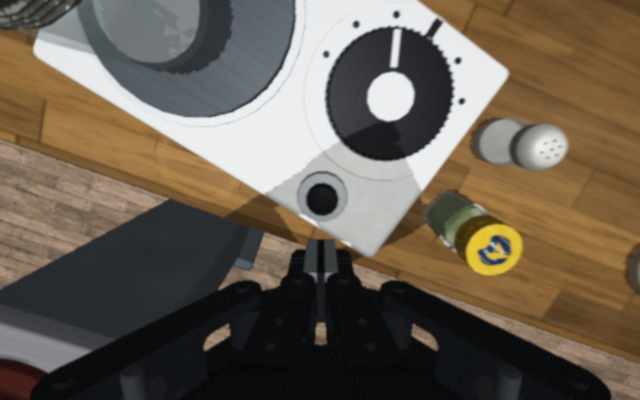

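The wrist view shows the button at (322,199), the dial centre at (391,96), the bar at (435,28) and the line at (397,30–67). The shut fingertip is narrow, at about (320,245).

Run:
```python
from h import *
d=np.load("w1.npz")["d"];m=camera_model("wrist");R=m["R"];t=m["t"]
def dep(u,v):
    z=np.median(d[v-2:v+3,u-2:u+3]);return R.T@(np.array([(u-m["cx"])/f(m)*z,(v-m["cy"])/f(m)*z,z])-t)
for n,u,v in(("btn",322,199),("collar",340,199),("deck",365,200),("dial",391,120),("cap",391,96),("tip",312,248)):print(n,dep(u,v),d[v,u])
a=px2z(m,391,96,.07);b=px2z(m,322,199,.06);e=px2z(m,397,32,.07);k=px2z(m,435,28,.062)
print(a,b,np.linalg.norm(a-b),np.linalg.norm(e-a),np.linalg.norm(k-a))
g=lambda v:np.degrees(np.arctan2(v[1],v[0]))
print(g(a-b),g(e-a),g(k-a))
z=d[248,312];print("px mm",1000*z/f(m))
```

```text
btn [ 0.44823104 -0.26395425  0.07763328] 0.23977922
collar [ 0.45097319 -0.27865086  0.0676323 ] 0.25044695
deck [ 0.45530904 -0.30052719  0.05697215] 0.2620039
dial [ 0.52205956 -0.29060557  0.07390475] 0.22646168
cap [ 0.53738136 -0.2835867   0.07438494] 0.22318418
tip [ 0.45136377 -0.25751537  0.18298917] 0.13875489
[ 0.53797563 -0.28437518  0.07      ] [ 0.44389595 -0.26568099  0.06      ] 0.0964388912899933 0.04255648177738086 0.056724658106174344
-11.238623393010982 18.58755935883373 -12.359592443411714
px mm 0.4506840241165186
```

The button top is about 74 mm up and stands about 10 mm over its collar, at (0.4475,−0.264). The dial is at (0.5375,−0.283), and the line is 31° off the bar, so one click. I go down to just above the button, then press.

```bash
python3 -m handwheel '[[0.19,-0.03,-0.7,0,0],[0,0,-0.7,0,0],[0,0,-0.6,0,0],[0,0,0,0,0],[0,0,0,0,0]]'; python3 -m handwheel '[[0,0,-0.1,0,0],[0,0,-0.1,0,0],[0,0,-0.1,0,0],[0,0,0,0,0]]'
```

```text
time: 1.73
tcp_pos: [0.4494, -0.2662, 0.088]
ee_rot: [-3.09, -0.565, 0.0]
ft_force: [-0.1, -0.4, 0.8]
gripper_width: 0.0002
grip_force: 0.0
time: 2.07
tcp_pos: [0.4497, -0.2658, 0.0757]
ee_rot: [3.089, 0.566, 0.001]
ft_force: [-1.1, 0.4, 0.3]
gripper_width: 0.0001
grip_force: 0.0
```

```bash
for i in 1 2 3 ; do python3 -m handwheel '[[0,0,-0.05,0,0],[0,0,0,0,0]]' | grep -E "tcp|ft_f"; done
```

```text
tcp_pos: [0.4498, -0.2658, 0.0737]
ft_force: [-0.2, -0.5, 2.1]
tcp_pos: [0.4499, -0.2659, 0.0717]
ft_force: [0.3, 0.0, 2.7]
tcp_pos: [0.4499, -0.2659, 0.0696]
ft_force: [0.1, 0.3, 4.4]
```

```bash
for i in 1 2 ; do python3 -m handwheel '[[0,0,-0.05,0,0],[0,0,0,0,0]]' | grep -E "tcp|ft_f"; done
```

```text
tcp_pos: [0.45, -0.2659, 0.0689]
ft_force: [-2.1, 2.3, 9.5]
tcp_pos: [0.4501, -0.266, 0.0687]
ft_force: [-6.0, 3.9, 22.2]
```

The button reached its stop: the force rose sharply after 6 mm. I lift off and go to the front of the dial, 32 mm from its axis.

```bash
python3 -m handwheel '[[0,0,0.35,0,0],[0,0,0.35,0,0],[0.47,-0.21,0,0,0],[0.47,-0.21,0,0,0],[0.47,-0.21,0,0,0],[0,0,-0.2,0,0],[0,0,-0.1,0,0],[0,0,0,0,0],[0,0,0,0,0]]'
python3 - <<'E'
from h import *
s=get_state();m=camera_model("wrist");p,d=read_camera("wrist");np.savez("w2",p=p,d=d)
cv2.imwrite("pics/w2.png",p[:,:,::-1]);print(s["tcp_pos"],proj(m,s["tcp_pos"]),proj(m,[.5375,-.283,.07]))
E
```

```text
time: 3.65
tcp_pos: [0.5037, -0.2893, 0.0794]
ee_rot: [-3.087, -0.566, 0.005]
ft_force: [-0.2, -0.1, -0.0]
gripper_width: 0.0001
grip_force: 0.0
[ 0.50370217 -0.28926739  0.07942896] [318.39467548 256.49038061] [330.53602388 187.2180089 ]
```

View pics/w2.png

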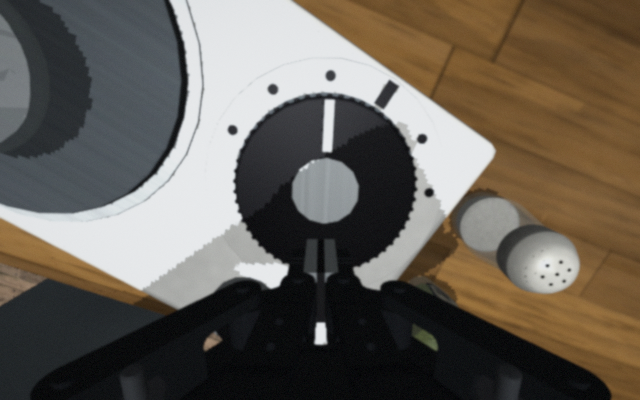

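The dial centre is at (325,190), with the fingertip 33 mm in front of the axis. The white line at (329,98) is one dot left of the bar at (387,95). I press down gently.

```bash
python3 -m handwheel '[[0,0,-0.12,0,0],[0,0,-0.08,0,0],[0,0,0,0,0],[0,0,0,0,0]]'| grep -E "tcp|ft_f"; for i in 1 2 ; do python3 -m handwheel '[[0,0,-0.04,0,0],[0,0,0,0,0]]' | grep -E "tcp|ft_f"; done
```

```text
tcp_pos: [0.5054, -0.2904, 0.073]
ft_force: [1.0, 0.3, 0.9]
tcp_pos: [0.5058, -0.2907, 0.0716]
ft_force: [0.5, -0.4, -0.9]
tcp_pos: [0.5061, -0.291, 0.0705]
ft_force: [-1.9, -0.0, 3.3]
```

```bash
for i in 1 2 ; do python3 -m handwheel '[[0,0,-0.03,0,0],[0,0,0,0,0],[0,0,0,0,0]]' | grep -E "tcp|ft_f"; done
```

```text
tcp_pos: [0.5061, -0.291, 0.0695]
ft_force: [-1.2, 0.3, 4.3]
tcp_pos: [0.5061, -0.2911, 0.0684]
ft_force: [-2.0, -0.0, 5.2]
```

```bash
python3 -m handwheel '[[0,0,-0.02,0,0],[0,0,0,0,0],[-0.02,0.065,0,-1,0],[0,0,0,0,0],[-0.013,0.065,0,-1,0],[0,0,0,0,0],[-0.008,0.068,0,-1,0],[0,0,0,0,0],[0,0,0,0,0]]'
python3 - <<'E'
from h import *
s=get_state();m=camera_model("wrist");p,d=read_camera("wrist")
cv2.imwrite("pics/w3.png",p[:,:,::-1]);print(s["tcp_pos"],s["ft_force"])
E
```

```text
time: 5.62
tcp_pos: [0.5051, -0.2838, 0.0682]
ee_rot: [3.135, 0.158, 0.003]
ft_force: [-1.6, -0.8, 5.4]
gripper_width: -0.0002
grip_force: 3.2
[ 0.50510617 -0.28376702  0.06818121] [-1.64602805 -0.76067613  5.43455911]
```

View pics/w3.png

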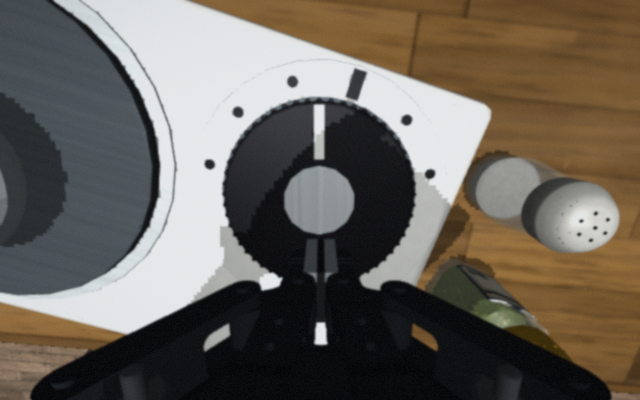

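The dial follows. The line at (319,100) is about 18° short of the bar at (357,84), so I continue.

```bash
python3 -m handwheel '[[-0.003,0.068,-0.01,-1,0],[0,0,0,0,0],[0.003,0.068,0,-1,0],[0,0,0,0,0],[0.01,0.066,0,-1,0],[0,0,0,0,0],[0.01,0.055,0,-0.8,0],[0,0,0,0,0],[0,0,0,0,0]]'
python3 - <<'E'
from h import *
s=get_state();m=camera_model("wrist");p,d=read_camera("wrist")
cv2.imwrite("pics/w4.png",p[:,:,::-1])
E
```

```text
time: 6.42
tcp_pos: [0.5059, -0.2735, 0.0678]
ee_rot: [3.119, -0.361, 0.003]
ft_force: [-1.0, -0.0, 7.2]
gripper_width: -0.0
grip_force: 3.4
```

View pics/w4.png

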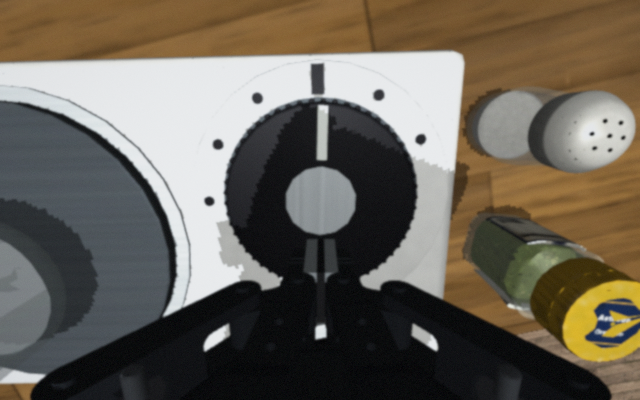

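The line at (321,102) is aligned with the bar at (317,78). I lift straight off and check.

```bash
python3 -m handwheel '[[0,0,0.3,0,0],[0,0,0.8,0,0],[0,0,0.9,0,0],[0,0,0.9,0,0],[-0.5,0,0.5,0,0],[-0.8,0,0,0,0],[0,0,0,0,0],[0,0,0,0,0],[0,0,0,0,0],[0,0,0,0,0]]'
python3 - <<'E'
from h import *
p,d=read_camera("wrist")
cv2.imwrite("pics/w5.png",p[:,:,::-1])
E
```

```text
time: 7.3
tcp_pos: [0.4534, -0.2724, 0.202]
ee_rot: [-3.12, 0.361, 0.0]
ft_force: [-0.0, -0.8, -0.0]
gripper_width: -0.0001
grip_force: 0.0
```

View pics/w5.png

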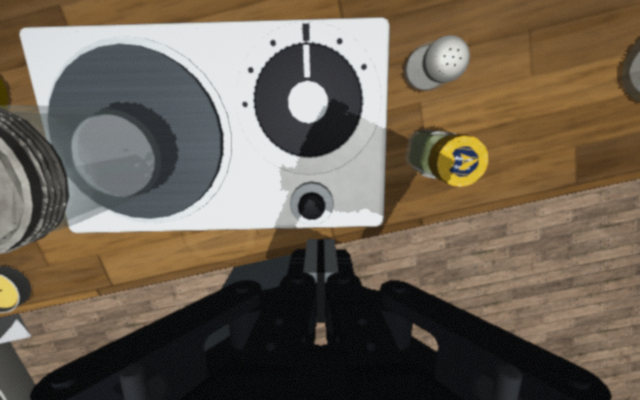

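The line at (306,45–77) points at the bar at (305,32). The button at (312,205) is up, the jar, thyme and shaker are standing, and the hand is clear.

```bash
python3 -c "
from cell import *
print(finish_job())"
```

```text
the job is handed in; nothing more can be done
None
```

I pressed the power button down to its stop and let it come back up, then turned the dial one click clockwise to the bar mark (keep warm), where it stayed after the hand was clear, and handed the job in at about 7.4 s; the result was not reported back.

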